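# Snap the backing panel into the picture frame

## Robot

A 6-joint arm with a two-finger parallel gripper is mounted at the origin on the work surface. World frame = base frame: x ahead of the robot, y to its left, z up, the work surface at z = 0. Lengths are in mm, angles in rad, forces in N, time in s.
With the tool pointing down it reaches from about 275 to 725 mm from the base axis. Payload 5.6 kg.
Tool frame: the origin (TCP) lies between the finger pads; the fingertips stand 19 mm ahead of it and the grasp point (between the pads) is the TCP (bot.nose_length is the distance from the TCP to the fingertips, in mm); z points along the fingers, y is the line along which they close (so a half turn about z gives the same grasp; the last joint's range is limited). The gripper opens to 85 mm and grips with 20 to 120 N. Pads are 22 mm wide; open, the fingers measure 114 mm over their backs; the gripper's body (76 mm by 85 mm) begins 54 mm behind the grasp point. The pads swing forward as they close: fully open they stand 13 mm farther back than shut.
Start: joints at [0.285, 0.255, 0.108, 0, -1.424, -0.285], TCP at [549.994, 0.025, 250.283] pointing down, gripper open.
Joint ranges: [-2.95, 2.95], [-1.21, 1.97], [-1.09, 1.5], [-2.87, 1.71], [-2.94, -0.07], [-3.05, 3.05]. Speed limits (rad/s): [2.57, 2.57, 3.14, 3.14, 3.14, 3.14].

## Interface

Orientations are given as [roll, pitch, yaw] about the fixed x, y, z axes, in that order (R = Rz(yaw) Ry(pitch) Rx(roll)).
In Python, from rig import status, cams, workorder, bot gives the robot as it stands.
- The arm moves only by the shell command python3 -m jog 'ROWS' [FORCE]. ROWS is JSON, a list of rows, each an object with "delta_pos": the shift along the world's x, y, z in mm, a list of three; "delta_rot": the turn, a rotation vector about the world's x, y, z in degrees, a list of three; "gripper": the closure, from -1 (fully open) to 1 (shut). A call has 1 to 20 rows; each row is the pose to reach, as a shift and turn from the pose commanded when the call began; what a row does not reach only later rows make up. A row lasts 1/12 s, in which the tool goes at most 41.7 mm and 7.16 degrees, less where a joint would pass 70% of its speed; a pose out of reach is approached as far as the arm can. A call with a gripper value outside its range is refused whole. The fingers move at their own pace and stop on an object; FORCE is the grip in N (left out, the last holds). Time passes only in rows, so rows that repeat a pose let the fingers close. It gives the time, the measured TCP pose, the force, the opening and the grip force at its end, in the units of the state.
- status.sense(): the state, without advancing time (a new reading comes with each control period).
- cams.grab_frame(name): name is "scene" or "side" or "wrist"; returns a dict with "frame" (420x560x3 uint8, blue, green, red), "fx", "fy", "cx", "cy" (pixels), "cam_to_world" (4x4, takes a point from camera to world coordinates); the wrist camera has in their place "tool_from_camera" (4x4, takes a point from camera to tool coordinates, whose origin is the TCP and whose axes are the flange's). Camera axes: x right, y down, z forward; pixel columns grow to the right and rows downward; lengths in mm; the calibration is good to about 2 mm. The wrist camera is an equidistant fisheye: a pixel r from the principal point sees the ray r / f radians off the axis. A picture is of the moment at which its call begins: read the wrist's pose just before it. There is no depth.
- workorder.sign_off(): hands the job in; it is judged then, once.
The state is a dict: "time_s": time; "joint_positions": joint angles; "joint_vel": joint speeds; "effort": joint torques, N m; "eef_pos": TCP position; "eef_rot": TCP orientation; "force": force on the tool from outside, world axes, zero at the start; "wrist_torque": the same for the moment, N m; "width": finger opening in mm; "grasp_force": force on a finger pad.
Only numpy, scipy, OpenCV 4.12 (cv2) and the standard library are available. Lean on these libraries where they do the work, as an engineer would, in place of code of your own. Each camera call takes 0.05 s, during which the arm holds its last target. There are 200 camera calls.

## Task

Close up the picture frame that lies face down on the framing bench: bring the backing panel to it with the batten on top, push the panel over the raised rim and against the sprung steel bar until its rear edge drops in, and leave it lying flat on the back of the print, held in by the bar. There is glass underneath, so do not press or ram the panel hard (60 N on the frame is too much), and leave the other things on the bench where they are.

Things in the scene. Friction and masses are not known exactly. Their poses are not given: they have to be found in the camera images.
- pocket (a point): Centre of the pocket floor of the black picture frame, which lies face down, screwed to the bench; floor 15 mm above the bench. +x points along the pocket to its sprung bar, z up. Side rims' inner faces at y = +-51 mm, each rim 25 mm wide. Frame 210 mm (x) by 152 mm (y), rim top 24 mm above the bench. Seated, the panel's centre lies over this point.
- lip (a point): Middle of the inner top edge of the lip, the plain end rim of the frame: 9 mm above the pocket floor, 70 mm from the pocket centre towards -x, 30 mm wide (further to -x). Axes as the pocket's.
- bar_face (a point): Foot of the pushing face of the sprung bar, at floor height, moving with it; 66 mm from the pocket centre (+x) at rest, so the free pocket is 136 mm, 4 mm shorter than the panel. The bar is 80 mm wide (y). Its top edge is turned over 6 mm towards the pocket, underside 10 mm and top 12 mm above the floor: the panel's leading edge must go in underneath.
- bar (a joint): Travel in m of the sprung steel bar across the far end of the pocket, along the pocket's +x: 0 at rest, 0.008 at its stop, about 0.004 with the panel in place. It takes about 4 N to start it, 7 N at 4 mm, 10 N at the stop; it springs back.
- panel_grip (a point): Centre of the batten of the loose wooden backing panel. Panel: flat board 140 mm (x) by 96 mm (y) by 6 mm, about 0.2 kg, starting flat on the bench, same either end first. Across the middle of its top runs a batten 20 mm thick (x), 80 mm long (y), 28 mm high, to grip it by. This point is 20 mm above the panel's underside, 14 mm below the batten's top. z up.
Things that resemble listed ones, but are neither listed nor needed, are in the scene too. Of the things that look like the part that bears panel_grip, take the one that is nearest to the robot's base at the start.

How it is judged:
By the outcome, as a careful person would: the job done as asked, in the order asked, and still so for the second after the job is handed in, with the robot touching nothing.
It also fails if it takes over 51 s, if anything falls off the work surface, if the arm or the gripper's body presses on something with over 40 N, if the wrist force passes 120 N, or if a joint passes its speed limit or range.

## Working session

There is one attempt and no reset: what is moved stays moved. The work goes in short steps, Python scripts to look and compute and a shell command to move; the robot and the scene stay as the last step left them, time stands still between calls to the robot, and variables do not carry over. Pictures are saved under pics/ and viewed, at most 10 in all, crops included, and the job is handed in when it is done.

```bash
mkdir -p pics; ls
python3 - <<'E'
from rig import status,cams
import cv2,numpy as np
s=status.sense();print(s)
for n in("scene","side"):
    d=cams.grab_frame(n);cv2.imwrite(f"pics/{n}0.png",d["frame"]);np.save(f"pics/{n}0.npy",d,allow_pickle=True)
    print(n,d["fx"],d["cx"],d["cy"],np.round(d["cam_to_world"],3).tolist())
E
```

```text
pics
{'time_s': 0.0, 'joint_positions': array([ 2.84583621e-01,  2.55738820e-01,  1.07005599e-01, -4.59746199e-04,
       -1.42387527e+00, -2.84603879e-01]), 'joint_vel': array([-0.00035992,  0.00105179, -0.00095215, -0.00124878,  0.00163685,
        0.00075509]), 'effort': array([-4.48901856e-04, -3.86631560e+01,  2.37934113e+01,  5.36471218e+00,
       -6.25866101e-03, -4.57470776e-06]), 'eef_pos': array([5.49549222e+02, 4.82511108e-02, 2.49402767e+02]), 'eef_rot': array([ 3.13972572e+00, -7.24369074e-05, -1.57088423e+00]), 'force': array([ 0.28918693, -0.60364994,  0.16877174]), 'wrist_torque': array([ 0.05920688,  0.00266017, -0.00178403]), 'grasp_force': 0.0, 'width': 85.63782692522128}
scene 429.2964841826513 280.8671492657041 207.84302827959104 [[0.572, 0.713, -0.406, 908.66], [0.82, -0.494, 0.289, -187.54], [0.005, -0.498, -0.867, 706.503], [0.0, 0.0, 0.0, 1.0]]
side 402.12736758824116 281.8491601486872 221.1834651781203 [[0.924, -0.274, 0.268, 358.304], [-0.383, -0.685, 0.62, -432.875], [0.014, -0.675, -0.737, 629.106], [0.0, 0.0, 0.0, 1.0]]
```

View pics/scene0.png

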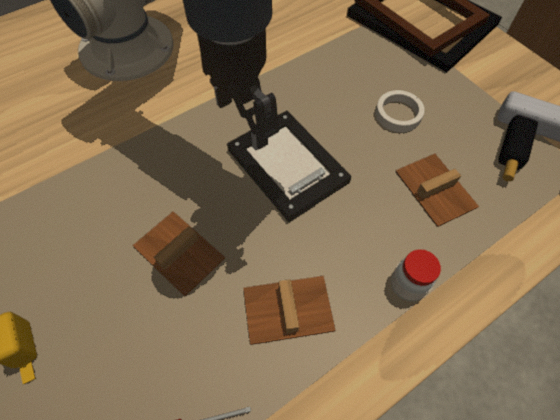

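View pics/side0.png

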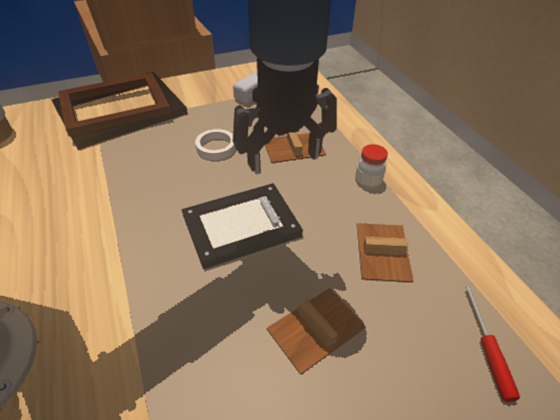

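The scene view shows three look-alike panels, at scene pixels (180,252), (289,308) and (437,188). The black frame is at (290,165), with its bar at (307,180). I'll cast rays to find which panel is nearest the base.

```bash
cat > h.py <<'E'
import numpy as np,cv2
def load(n): return np.load(f"pics/{n}.npy",allow_pickle=True).item()
def cast(d,px,z):
    px=np.atleast_2d(np.array(px,float));T=np.array(d["cam_to_world"])
    r=np.c_[(px[:,0]-d["cx"])/d["fx"],(px[:,1]-d["cy"])/d["fy"],np.ones(len(px))]@T[:3,:3].T
    return T[:3,3]+r*((z-T[2,3])/r[:,2])[:,None]
E
python3 - <<'E'
from h import *
pick={"scene0":[(180,252),(289,308),(437,188)],"side0":[(316,328),(384,250),(295,147)]}
for n in pick:
    d=load(n);p=cast(d,pick[n],6);print(n,p[:,:2].round(0).tolist(),np.hypot(p[:,0],p[:,1]).round())
    hsv=cv2.cvtColor(d["frame"],cv2.COLOR_BGR2HSV);print([hsv[y,x].tolist() for x,y in pick[n]])
    # rectify to plane z=6 around A
fr=load("scene0");sd=load("side0")
a=cv2.resize(fr["frame"][100:310,120:360],None,fx=1.65,fy=1.65*1,interpolation=cv2.INTER_CUBIC)
b=cv2.resize(sd["frame"][175:385,170:410],None,fx=1.65,fy=1.65,interpolation=cv2.INTER_CUBIC)
c=np.hstack([a,b]);cv2.imwrite("pics/crop1.png",cv2.convertScaleAbs(c,alpha=1.6,beta=15));print(c.shape)
E
```

```text
scene0 [[553.0, -153.0], [746.0, -53.0], [717.0, 320.0]] [574. 748. 785.]
[[15, 136, 62], [16, 135, 161], [19, 141, 65]]
side0 [[545.0, -157.0], [743.0, -55.0], [713.0, 314.0]] [567. 745. 779.]
[[15, 127, 86], [15, 125, 98], [15, 129, 109]]
(346, 792, 3)
```

View pics/crop1.png

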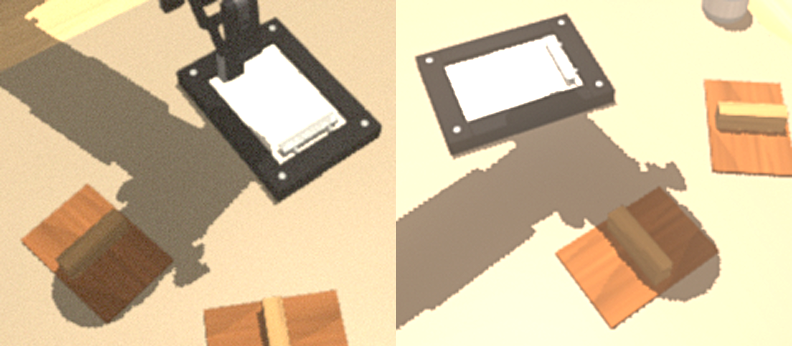

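Run:
```python
from h import *
scr={"scene0":np.array([(193,72),(272,27),(365,123),(282,176)])/1.65+[120,100],
"side0":np.array([(430-396,60),(561-396,22),(598-396,84),(457-396,129)])/1.65+[170,175]}
for n in scr:
    d=load(n);g=cv2.cvtColor(d["frame"],cv2.COLOR_BGR2GRAY).astype(float);q=[]
    for x,y in scr[n]:
        x,y=int(round(x)),int(round(y));w=g[y-3:y+4,x-3:x+4];w=np.clip(w-np.median(w)-10,0,None)
        Y,X=np.mgrid[-3:4,-3:4];q.append((x+(w*X).sum()/w.sum(),y+(w*Y).sum()/w.sum()))
    p=cast(d,q,24)[:,:2]
    print(n,np.round(q,1).tolist(),p.round(1).tolist(),"ctr",p.mean(0).round(1),"sides",[np.linalg.norm(p[i]-p[i-1]).round(1) for i in range(4)],"ang",[np.degrees(np.arctan2(*(p[i]-p[i-1])[::-1])).round(1) for i in range(4)])
    hsv=cv2.cvtColor(d["frame"],cv2.COLOR_BGR2HSV)
    m=cv2.inRange(hsv,(3,140,20),(16,255,255)) if 0 else cv2.inRange(hsv,(3,115,15),(17,255,255))
    m=cv2.morphologyEx(m,cv2.MORPH_CLOSE,np.ones((5,5)));m=cv2.morphologyEx(m,cv2.MORPH_OPEN,np.ones((3,3)))
    cs,_=cv2.findContours(m,0,2)
    for c in cs:
        if cv2.contourArea(c)<800: continue
        p=cast(d,c[:,0],6)[:,:2].astype(np.float32);r=cv2.minAreaRect(p)
        print("  brown",c[:,0].mean(0).round(),np.round(r[0],1),np.round(r[1],1),round(r[2],1),cv2.contourArea(p))
```

```text
scene0 [[236.7, 143.4], [284.6, 116.5], [340.5, 174.2], [290.5, 206.1]] [[416.6, 52.2], [413.2, 172.0], [593.4, 176.6], [596.3, 56.4]] ctr [504.9 114.3] sides [np.float64(179.8), np.float64(119.9), np.float64(180.3), np.float64(120.2)] ang [np.float64(-178.7), np.float64(91.6), np.float64(1.4), np.float64(-88.6)]
  brown [293. 310.] [744.3 -54.5] [139.5  98. ] 64.1 13027.81169773
  brown [180. 256.] [ 550.1 -155. ] [142.2  96.6] 13.2 13129.757161792717
  brown [426. 322.] [907.6 163.4] [ 94.  672.5] 0.2 49157.04953167465
  brown [436. 190.] [715.9 324.3] [110.5 140.5] 81.3 13487.032856845297
  brown [497.  61.] [513.  767.2] [235.4 416.5] 37.2 57588.01820284687
  brown [211.  68.] [ 85.  260.7] [1195.2  588.7] 79.3 242179.4518990934
side0 [[189.7, 211.1], [269.7, 188.1], [292.6, 225.3], [206.4, 253.1]] [[411.3, 173.7], [591.5, 177.5], [594.3, 57.6], [414.1, 53.5]] ctr [502.8 115.6] sides [np.float64(120.2), np.float64(180.2), np.float64(120.0), np.float64(180.2)] ang [np.float64(91.3), np.float64(1.2), np.float64(-88.7), np.float64(-178.7)]
  brown [310. 330.] [ 544.8 -153.4] [139.9 100.5] 13.1 13156.52255135763
  brown [387. 251.] [741.9 -56. ] [141.4  97.9] 64.1 13086.788130124434
  brown [285. 147.] [699.1 324.6] [120.3 112.8] 68.5 10185.486721671186
  brown [426. 205.] [897.6 127.1] [  95.  1012.1] 0.2 66412.31979037842
  brown [111. 174.] [366.8 652.8] [1687.9  717.1] 73.7 547685.290458103
```

Panel A, scene (180,252), is nearest the base at about 570 mm; the others are at about 747 and 782 mm. The crop confirms it: a loose board with a batten, half in the gripper's shadow. Both views agree on A's pose: centre (547.5, -154), yaw 13°, size 140×97. The frame centre is (504, 115) with yaw 1.3°, and its screws form a 180×120 rectangle as expected. The bar is at +x, so the pocket centre is about (499, 115).

```bash
python3 -m jog '[{"delta_pos":[0,-35,-10],"delta_rot":[0,0,6],"gripper":-1},{"delta_pos":[-1,-70,-40],"delta_rot":[0,0,13],"gripper":-1},{"delta_pos":[-2,-100,-70],"delta_rot":[0,0,13],"gripper":-1},{"delta_pos":[-2.5,-130,-95],"delta_rot":[0,0,13],"gripper":-1},{"delta_pos":[-2.5,-154,-120],"delta_rot":[0,0,13],"gripper":-1},{"delta_pos":[-2.5,-154,-140],"delta_rot":[0,0,13],"gripper":-1},{"delta_pos":[-2.5,-154,-140],"delta_rot":[0,0,13],"gripper":-1}]' 40
python3 - <<'E'
from rig import status,cams
import cv2,numpy as np
s=status.sense();d=cams.grab_frame("wrist");d["s"]=s;np.save("pics/wrist1.npy",d,allow_pickle=True);cv2.imwrite("pics/wrist1.png",d["frame"])
E
```

```text
time_s: 0.68
eef_pos: [543.9, -154.8, 105.0]
eef_rot: [3.132, 0.004, -1.347]
force: [-1.1, 1.1, -0.7]
width: 85.4
grasp_force: 0.0
```

View pics/wrist1.png

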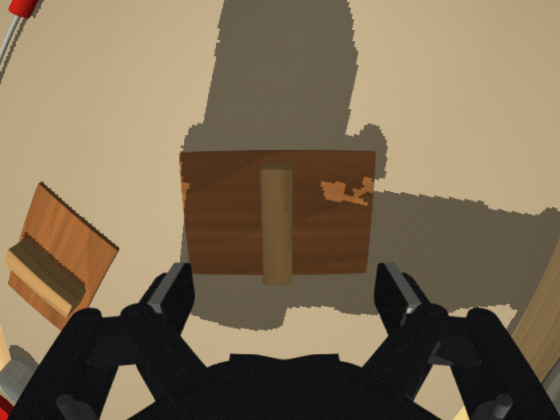

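The wrist view shows the panel square between the open fingers, corners about (180,153), (376,151), (366,272) and (188,275). I'll cast those for a check.

```bash
cat >> h.py <<'E'
from scipy.spatial.transform import Rotation as Ro
def wcast(d,px,z):
    s=d["s"];px=np.atleast_2d(np.array(px,float));u=(px-[d["cx"],d["cy"]])/[d["fx"],d["fy"]]
    th=np.linalg.norm(u,axis=1);r=np.c_[u/th[:,None]*np.sin(th)[:,None],np.cos(th)]
    W=np.eye(4);W[:3,:3]=Ro.from_euler("xyz",s["eef_rot"]).as_matrix();W[:3,3]=s["eef_pos"];T=W@np.array(d["tool_from_camera"])
    r=r@T[:3,:3].T;return T[:3,3]+r*((z-T[2,3])/r[:,2])[:,None]
E
python3 - <<'E'
from h import *
from rig import status
d=load("wrist1");p=wcast(d,[(180,153),(376,151),(366,272),(188,275)],6)[:,:2];print(p.round(1).tolist(),p.mean(0))
for i in range(4):v=p[i]-p[i-1];print(np.linalg.norm(v).round(1),np.degrees(np.arctan2(v[1],v[0])).round(1))
s=status.sense();print(s["eef_pos"],np.degrees(s["eef_rot"]))
E
```

```text
[[624.8, -184.6], [489.5, -216.4], [468.1, -123.3], [606.3, -89.2]] [ 547.16747159 -153.36689325]
97.2 -79.0
138.9 -166.7
95.6 103.0
142.3 13.9
[ 545.56286695 -154.34774298  107.90807244] [ 1.79674561e+02  1.05040890e-01 -7.70897342e+01]
```

```bash
python3 -m jog '[{"delta_pos":[0,0.5,-30],"delta_rot":[0,0,0],"gripper":-1},{"delta_pos":[0,0.5,-55],"delta_rot":[0,0,0],"gripper":-1},{"delta_pos":[0,0.5,-70],"delta_rot":[0,0,0],"gripper":-1},{"delta_pos":[0,0.5,-79],"delta_rot":[0,0,0],"gripper":-1},{"delta_pos":[0,0.5,-79],"delta_rot":[0,0,0],"gripper":-1},{"delta_pos":[0,0.5,-79],"delta_rot":[0,0,0],"gripper":1},{"delta_pos":[0,0.5,-79],"delta_rot":[0,0,0],"gripper":1},{"delta_pos":[0,0.5,-79],"delta_rot":[0,0,0],"gripper":1},{"delta_pos":[0,0.5,-79],"delta_rot":[0,0,0],"gripper":1},{"delta_pos":[0,0.5,-79],"delta_rot":[0,0,0],"gripper":1},{"delta_pos":[0,0.5,-79],"delta_rot":[0,0,0],"gripper":1},{"delta_pos":[0,0.5,-79],"delta_rot":[0,0,0],"gripper":1}]' 70
```

```text
time_s: 1.73
eef_pos: [548.0, -153.6, 32.2]
eef_rot: [-3.14, -0.001, -1.344]
force: [-0.5, 1.6, 5.2]
width: 18.3
grasp_force: 70.8
```

```bash
python3 -m jog '[{"delta_pos":[0,0,20],"delta_rot":[0,0,0],"gripper":1},{"delta_pos":[0,5,45],"delta_rot":[0,0,0],"gripper":1},{"delta_pos":[-5,25,65],"delta_rot":[0,0,-2],"gripper":1},{"delta_pos":[-14,55,70],"delta_rot":[0,0,-4],"gripper":1},{"delta_pos":[-22,90,70],"delta_rot":[0,0,-6],"gripper":1},{"delta_pos":[-31,125,70],"delta_rot":[0,0,-8],"gripper":1},{"delta_pos":[-40,160,70],"delta_rot":[0,0,-10],"gripper":1},{"delta_pos":[-49,195,70],"delta_rot":[0,0,-11.7],"gripper":1},{"delta_pos":[-57,228,70],"delta_rot":[0,0,-11.7],"gripper":1},{"delta_pos":[-63,252,70],"delta_rot":[0,0,-11.7],"gripper":1},{"delta_pos":[-67,265,70],"delta_rot":[0,0,-11.7],"gripper":1},{"delta_pos":[-67,268,70],"delta_rot":[0,0,-11.7],"gripper":1},{"delta_pos":[-67,268,70],"delta_rot":[0,0,-11.7],"gripper":1},{"delta_pos":[-67,268,70],"delta_rot":[0,0,-11.7],"gripper":1},{"delta_pos":[-67,268,70],"delta_rot":[0,0,-11.7],"gripper":1}]'
python3 - <<'E'
from rig import status,cams
import cv2,numpy as np
for n in("scene","side","wrist"):
    s=status.sense();d=cams.grab_frame(n);d["s"]=s;np.save(f"pics/{n}2.npy",d,allow_pickle=True)
a=[np.load(f"pics/{n}2.npy",allow_pickle=True).item()["frame"] for n in("scene","side","wrist")]
f=lambda c:cv2.convertScaleAbs(cv2.resize(c,(400,300),interpolation=cv2.INTER_CUBIC),alpha=1.5)
cv2.imwrite("pics/m2.png",np.vstack([np.hstack([f(a[0][60:240,170:410]),f(a[1][120:300,130:370])]),np.hstack([f(a[2][40:400,20:500]),f(a[2])])]))
E
```

```text
time_s: 2.98
eef_pos: [480.5, 113.6, 101.0]
eef_rot: [3.141, -0.0, -1.549]
force: [-1.1, 0.2, -2.7]
width: 18.1
grasp_force: 69.9
```

View pics/m2.png

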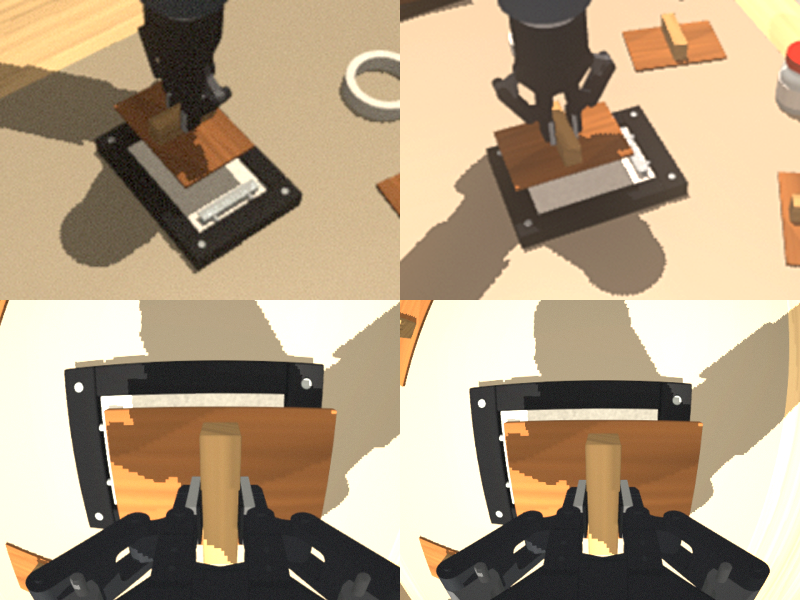

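The wrist view shows the panel held level with its -y corners at about (148,171) and (422,172). The frame screws are at (114,143), (387,140) and (139,300). I'll measure the panel relative to the frame.

Run:
```python
from h import *
d=load("wrist2");g=cv2.cvtColor(d["frame"],cv2.COLOR_BGR2GRAY).astype(float)
q=[]
for x,y in[(114,143),(387,140),(139,300)]:
    w=g[y-5:y+6,x-5:x+6];w=np.clip(w-np.median(w)-20,0,None);Y,X=np.mgrid[-5:6,-5:6];q.append((x+(w*X).sum()/w.sum(),y+(w*Y).sum()/w.sum()))
S=wcast(d,q,24)[:,:2];print(np.round(q,1).tolist(),S.round(1).tolist())
ex=S[0]-S[1];print("dist",np.linalg.norm(ex),np.linalg.norm(S[0]-S[2]),"yaw",np.degrees(np.arctan2(ex[1],ex[0])),"frame ctr",(S[1]+S[2])/2)
hsv=cv2.cvtColor(d["frame"],cv2.COLOR_BGR2HSV);m=cv2.inRange(hsv,(3,90,15),(20,255,255))
e=[]
for x in list(range(160,235,5))+list(range(310,410,5)):
    c=np.where(m[150:200,x]>0)[0]
    if len(c):e.append((x,150+c[0]-.5))
P=wcast(d,e,75)[:,:2];k=np.polyfit(P[:,0],P[:,1],1);r=P[:,1]-np.polyval(k,P[:,0]);ok=abs(r)<2;k=np.polyfit(P[ok,0],P[ok,1],1)
print("edge yaw",np.degrees(np.arctan(k[0])),ok.sum(),len(ok),"y at 480",np.polyval(k,480))
row=m[185,100:440];c=np.where(row>0)[0];print("x ends",wcast(d,[(100+c[0],185),(100+c[-1],185)],75).round(1).tolist())
for n in("scene2","side2"):
    d=load(n);hsv=cv2.cvtColor(d["frame"],cv2.COLOR_BGR2HSV);m=cv2.inRange(hsv,(3,100,15),(19,255,255))
    m[:, :]=cv2.morphologyEx(m,cv2.MORPH_OPEN,np.ones((3,3)))
    n_,L,st,ce=cv2.connectedComponentsWithStats(m)
    for i in range(1,n_):
        if st[i,4]>200 and 170<ce[i][0]<300 and 100<ce[i][1]<260:
            c=np.argwhere(L==i)[:,::-1];hull=cv2.convexHull(c.astype(np.int32));p=cast(d,hull[:,0],75)[:,:2]
            print(n,st[i].tolist(),cv2.approxPolyDP(hull,3,True)[:,0].tolist(),cast(d,cv2.approxPolyDP(hull,3,True)[:,0],75)[:,:2].round(0).tolist())
```

```text
[[nan, nan], [390.1, 137.8], [138.4, 299.5]] [[nan, nan], [413.6, 52.0], [593.8, 178.8]]
dist nan nan yaw nan frame ctr [503.67591997 115.3797177 ]
edge yaw 1.465124883183815 35 35 y at 480 64.80473231710612
x ends [[550.4, 74.2, 75.0], [411.3, 71.1, 75.0]]
scene2 [238, 109, 85, 63, 2431] [[322, 148], [280, 171], [238, 122], [266, 109], [301, 125]] [[552.0, 158.0], [550.0, 65.0], [411.0, 64.0], [414.0, 126.0], [485.0, 159.0]]
side2 [264, 128, 62, 35, 1409] [[325, 154], [271, 162], [264, 139], [287, 128], [314, 132]] [[726.0, 184.0], [604.0, 202.0], [620.0, 285.0], [686.0, 306.0], [739.0, 268.0]]
side2 [187, 181, 83, 54, 2474] [[269, 212], [199, 234], [187, 199], [221, 181], [252, 181]] [[546.0, 64.0], [409.0, 60.0], [410.0, 157.0], [487.0, 183.0], [546.0, 159.0]]<stdin>:5: RuntimeWarning: invalid value encountered in scalar divide
```

Frame centre from the wrist is (503.7, 115.4), which agrees with the fixed cameras. The panel sits about 2 mm low in y, with yaw 1.4° against the frame's 1.3°. Next I tilt it 6° nose-down and lower the leading edge short of the bar.

```bash
python3 -m jog '[{"delta_pos":[2,2,0],"delta_rot":[-0.14,6,0],"gripper":1},{"delta_pos":[2,2,-10],"delta_rot":[-0.14,6,0],"gripper":1},{"delta_pos":[2,2,-22],"delta_rot":[-0.14,6,0],"gripper":1},{"delta_pos":[2,2,-32],"delta_rot":[-0.14,6,0],"gripper":1},{"delta_pos":[2,2,-38],"delta_rot":[-0.14,6,0],"gripper":1},{"delta_pos":[2,2,-41],"delta_rot":[-0.14,6,0],"gripper":1},{"delta_pos":[2,2,-44],"delta_rot":[-0.14,6,0],"gripper":1},{"delta_pos":[2,2,-44],"delta_rot":[-0.14,6,0],"gripper":1},{"delta_pos":[2,2,-44],"delta_rot":[-0.14,6,0],"gripper":1}]'
python3 - <<'E'
from rig import status,cams
import cv2,numpy as np
for n in("scene","side","wrist"):
    s=status.sense();d=cams.grab_frame(n);d["s"]=s;np.save(f"pics/{n}3.npy",d,allow_pickle=True)
a=[np.load(f"pics/{n}3.npy",allow_pickle=True).item()["frame"] for n in("scene","side","wrist")]
f=lambda c:cv2.convertScaleAbs(cv2.resize(c,(400,300),interpolation=cv2.INTER_CUBIC),alpha=1.5)
cv2.imwrite("pics/m3.png",np.vstack([np.hstack([f(a[0][95:230,210:390]),f(a[1][160:280,160:320])]),np.hstack([f(a[2][100:250,90:290]),f(a[2])])]))
E
```

```text
time_s: 3.88
eef_pos: [482.7, 116.6, 57.6]
eef_rot: [3.038, 0.0, -1.548]
force: [0.4, 0.9, -2.3]
width: 18.7
grasp_force: 70.1
```

View pics/m3.png

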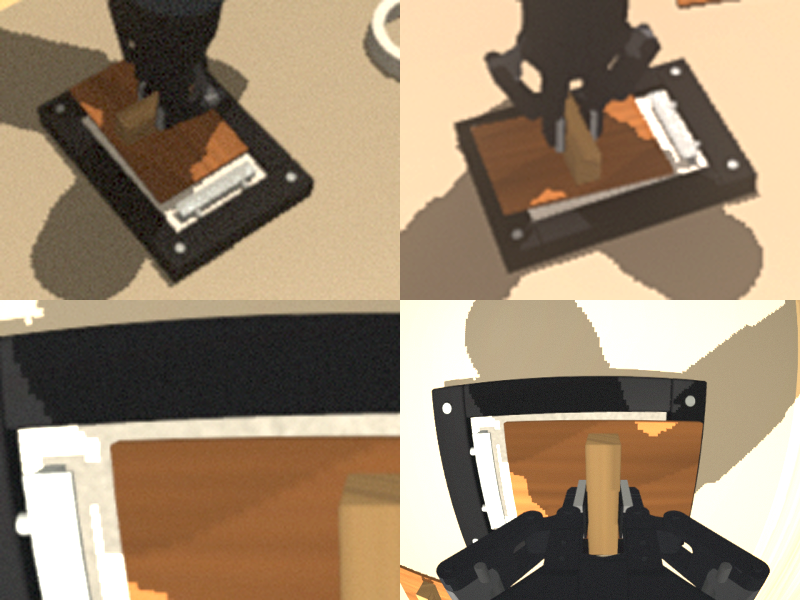

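The wrist crop shows the leading edge short of the bar with a visible gap along the -y rim: rim edge near crop row 422, panel edge near 441. I'll measure the side gap.

Run:
```python
from h import *
d=load("wrist3");s=d["s"];print(s["eef_pos"].round(1),s["force"].round(1))
W=np.eye(4);W[:3,:3]=Ro.from_euler("xyz",s["eef_rot"]).as_matrix();W[:3,3]=s["eef_pos"];print("cam",(W@d["tool_from_camera"])[:3,3].round(0))
im=d["frame"].astype(int);hsv=cv2.cvtColor(d["frame"],cv2.COLOR_BGR2HSV)
for x in(160,185,210,230):
    col=hsv[120:190,x];br=np.where((col[:,1]>90)&(col[:,2]>25)&(col[:,0]<22))[0];v=col[:,2];j=np.where(v>60)[0]
    j0=[k for k in j if k>20][0]; p0=[k for k in br if k>j0][0]
    rim=wcast(d,[(x,120+j0-.5)],24)[0];fl=wcast(d,[(x,120+j0-.5)],15)[0]
    X=rim[0];ztop=24+0.105*(549-X);pe=wcast(d,[(x,120+p0-.5)],ztop)[0];want=115-51+(X-498.8)*.0227
    print(x,j0+120,p0+120,"rim z24",rim.round(1),"z15",fl.round(1),"panel",pe.round(1),"rim expected y",round(want,1))
```

```text
[482.8 116.7  57.8] [ 0.8 -0.5 -2.1]
cam [497.  42. 181.]
160 161 170 rim z24 [541.4  65.1  24. ] z15 [544.   66.5  15. ] panel [541.4  69.5  24.8] rim expected y 65.0
185 159 169 rim z24 [528.5  64.5  24. ] z15 [530.3  65.8  15. ] panel [528.2  69.1  26.2] rim expected y 64.7
210 158 169 rim z24 [516.   64.2  24. ] z15 [517.1  65.5  15. ] panel [515.7  69.1  27.5] rim expected y 64.4
230 158 168 rim z24 [506.2  64.3  24. ] z15 [506.7  65.6  15. ] panel [505.9  68.5  28.5] rim expected y 64.2
```

Side gap is about 4.5 mm against the ideal 3, so I shift y by -1.6, lower the nose 2 mm, and slide in under the bar's lip.

```bash
python3 -m jog '[{"delta_pos":[0,-1.6,-1],"delta_rot":[0,0,0],"gripper":1},{"delta_pos":[0,-1.6,-2],"delta_rot":[0,0,0],"gripper":1},{"delta_pos":[2,-1.6,-2],"delta_rot":[0,0,0],"gripper":1},{"delta_pos":[4,-1.5,-2],"delta_rot":[0,0,0],"gripper":1},{"delta_pos":[6,-1.5,-2],"delta_rot":[0,0,0],"gripper":1},{"delta_pos":[8,-1.4,-2],"delta_rot":[0,0,0],"gripper":1},{"delta_pos":[9,-1.4,-2],"delta_rot":[0,0,0],"gripper":1},{"delta_pos":[9,-1.4,-2],"delta_rot":[0,0,0],"gripper":1},{"delta_pos":[9,-1.4,-2],"delta_rot":[0,0,0],"gripper":1}]';  python3 -m jog '[{"delta_pos":[1,0,0],"delta_rot":[0,0,0],"gripper":1},{"delta_pos":[2,0.05,0],"delta_rot":[0,0,0],"gripper":1},{"delta_pos":[3,0.1,0],"delta_rot":[0,0,0],"gripper":1},{"delta_pos":[4,0.1,0],"delta_rot":[0,0,0],"gripper":1},{"delta_pos":[4,0.1,0],"delta_rot":[0,0,0],"gripper":1}]'
```

```text
time_s: 4.78
eef_pos: [491.5, 115.1, 55.2]
eef_rot: [3.037, -0.0, -1.548]
force: [-0.4, -0.8, -2.5]
width: 18.6
grasp_force: 70.1
time_s: 5.2
eef_pos: [495.7, 115.3, 55.3]
eef_rot: [3.037, -0.0, -1.548]
force: [-0.4, 1.1, -1.8]
width: 18.5
grasp_force: 70.1
```

```bash
python3 -m jog '[{"delta_pos":[1,0,0],"delta_rot":[0,0,0],"gripper":1},{"delta_pos":[2,0.05,0],"delta_rot":[0,0,0],"gripper":1},{"delta_pos":[3,0.1,0],"delta_rot":[0,0,0],"gripper":1},{"delta_pos":[3,0.1,0],"delta_rot":[0,0,0],"gripper":1}]';  python3 -m jog '[{"delta_pos":[1,0,0],"delta_rot":[0,0,0],"gripper":1},{"delta_pos":[2,0.05,0],"delta_rot":[0,0,0],"gripper":1},{"delta_pos":[2,0.05,0],"delta_rot":[0,0,0],"gripper":1},{"delta_pos":[2,0.05,0],"delta_rot":[0,0,0],"gripper":1}]'
```

```text
time_s: 5.53
eef_pos: [498.7, 115.3, 55.3]
eef_rot: [3.037, -0.0, -1.548]
force: [0.1, 0.3, -2.2]
width: 18.5
grasp_force: 70.1
time_s: 5.87
eef_pos: [499.5, 115.2, 55.0]
eef_rot: [3.035, -0.0, -1.548]
force: [-4.2, 0.3, -0.5]
width: 18.4
grasp_force: 70.2
```

Contact with the bar's face at x≈499.5, 4 N as expected. I compress it about 6 mm while the rear is still above the lip.

```bash
python3 -m jog '[{"delta_pos":[1,0,0],"delta_rot":[0,0,0],"gripper":1},{"delta_pos":[2,0.05,0],"delta_rot":[0,0,0],"gripper":1},{"delta_pos":[3,0.05,0],"delta_rot":[0,0,0],"gripper":1},{"delta_pos":[4,0.1,0],"delta_rot":[0,0,0],"gripper":1},{"delta_pos":[4,0.1,0],"delta_rot":[0,0,0],"gripper":1},{"delta_pos":[4,0.1,0],"delta_rot":[0,0,0],"gripper":1}]';  python3 -m jog '[{"delta_pos":[1,0,0],"delta_rot":[0,0,0],"gripper":1},{"delta_pos":[2,0.05,0],"delta_rot":[0,0,0],"gripper":1},{"delta_pos":[2,0.05,0],"delta_rot":[0,0,0],"gripper":1},{"delta_pos":[2,0.05,0],"delta_rot":[0,0,0],"gripper":1}]'
```

```text
time_s: 6.37
eef_pos: [503.2, 115.3, 55.0]
eef_rot: [3.034, -0.001, -1.548]
force: [-6.8, 0.1, 1.1]
width: 18.8
grasp_force: 70.3
time_s: 6.7
eef_pos: [504.9, 115.3, 55.0]
eef_rot: [3.033, -0.001, -1.548]
force: [-7.4, 1.8, 1.8]
width: 18.6
grasp_force: 70.4
```

```bash
python3 -m jog '[{"delta_pos":[-0.6,0,-1.1],"delta_rot":[0.02,-1,0],"gripper":1},{"delta_pos":[-1.2,0,-2.3],"delta_rot":[0.05,-2,0],"gripper":1},{"delta_pos":[-1.6,0,-2.9],"delta_rot":[0.06,-2.5,0],"gripper":1},{"delta_pos":[-1.6,0,-2.9],"delta_rot":[0.06,-2.5,0],"gripper":1}]'; python3 -m jog '[{"delta_pos":[-0.6,0,-1.1],"delta_rot":[0.02,-1,0],"gripper":1},{"delta_pos":[-0.9,0,-1.7],"delta_rot":[0.04,-1.5,0],"gripper":1},{"delta_pos":[-0.9,0,-1.7],"delta_rot":[0.04,-1.5,0],"gripper":1},{"delta_pos":[-0.9,0,-1.7],"delta_rot":[0.04,-1.5,0],"gripper":1}]'
```

```text
time_s: 7.03
eef_pos: [502.8, 115.2, 51.9]
eef_rot: [3.077, -0.0, -1.548]
force: [-7.7, 2.2, 2.0]
width: 18.2
grasp_force: 70.3
time_s: 7.37
eef_pos: [502.1, 115.2, 50.1]
eef_rot: [3.103, -0.001, -1.548]
force: [-7.1, 1.2, -0.1]
width: 18.4
grasp_force: 70.2
```

The rear edge is now below the lip's top with no vertical reaction, so I finish the rotation.

```bash
python3 -m jog '[{"delta_pos":[-0.6,0,-1.1],"delta_rot":[0.02,-1,0],"gripper":1},{"delta_pos":[-1.2,0,-2.1],"delta_rot":[0.05,-2,0],"gripper":1},{"delta_pos":[-1.2,0,-2.3],"delta_rot":[0.05,-2,0],"gripper":1},{"delta_pos":[-1.2,0,-2.3],"delta_rot":[0.05,-2,0],"gripper":1}]'; python3 -m jog '[{"delta_pos":[-0.5,0,-0.5],"delta_rot":[0,0,0],"gripper":1},{"delta_pos":[-0.5,0,-0.7],"delta_rot":[0,0,0],"gripper":1},{"delta_pos":[-0.5,0,-0.7],"delta_rot":[0,0,0],"gripper":1}]'
```

```text
time_s: 7.7
eef_pos: [500.7, 115.1, 47.6]
eef_rot: [3.138, -0.001, -1.548]
force: [-7.0, 0.7, -0.0]
width: 18.8
grasp_force: 70.2
time_s: 7.95
eef_pos: [500.8, 115.1, 47.3]
eef_rot: [3.139, -0.001, -1.549]
force: [-7.4, 0.2, 1.4]
width: 18.2
grasp_force: 70.4
```

```bash
python3 -m jog '[{"delta_pos":[-0.7,0,-0.4],"delta_rot":[0,0,0],"gripper":1},{"delta_pos":[-1.5,0,-0.8],"delta_rot":[0,0,0],"gripper":1},{"delta_pos":[-2,0,-0.8],"delta_rot":[0,0,0],"gripper":1},{"delta_pos":[-2,0,-0.8],"delta_rot":[0,0,0],"gripper":1},{"delta_pos":[-2,0,-0.8],"delta_rot":[0,0,0],"gripper":1}]'
python3 - <<'E'
from rig import cams
import cv2,numpy as np
a=[cams.grab_frame(n)["frame"] for n in("scene","side")]
f=lambda c:cv2.convertScaleAbs(cv2.resize(c,(400,300),interpolation=cv2.INTER_CUBIC),alpha=1.7)
cv2.imwrite("pics/m4.png",np.hstack([f(a[0][95:230,210:390]),f(a[1][160:280,160:320])]))
E
```

```text
time_s: 8.37
eef_pos: [500.0, 115.1, 47.2]
eef_rot: [3.141, -0.0, -1.548]
force: [-6.0, -1.1, 3.5]
width: 18.5
grasp_force: 70.7
```

View pics/m4.png

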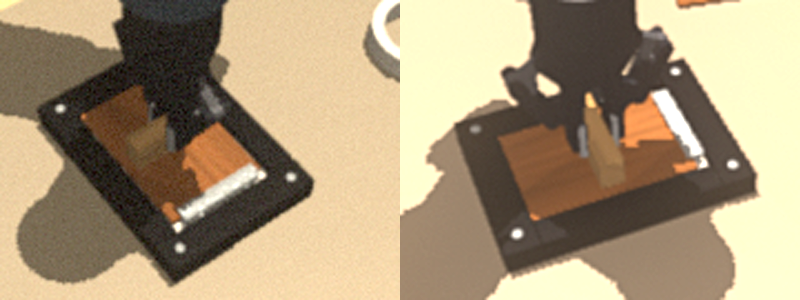

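Both views show the panel down inside the pocket, its front edge under the bar's lip and black rim all round. I ease off the push, release and rise.

```bash
python3 -m jog '[{"delta_pos":[-0.7,0,0],"delta_rot":[0,0,0],"gripper":1},{"delta_pos":[-1.3,0,0.3],"delta_rot":[0,0,0],"gripper":1},{"delta_pos":[-1.3,0,0.3],"delta_rot":[0,0,0],"gripper":1}]'; python3 -m jog '[{"delta_pos":[0,0,0],"delta_rot":[0,0,0],"gripper":0},{"delta_pos":[0,0,0],"delta_rot":[0,0,0],"gripper":-0.3},{"delta_pos":[0,0,0],"delta_rot":[0,0,0],"gripper":-0.3},{"delta_pos":[0,0,0],"delta_rot":[0,0,0],"gripper":-0.3},{"delta_pos":[0,0,0],"delta_rot":[0,0,0],"gripper":-0.3},{"delta_pos":[0,0,15],"delta_rot":[0,0,0],"gripper":-0.3},{"delta_pos":[0,0,40],"delta_rot":[0,0,0],"gripper":-0.3},{"delta_pos":[0,0,75],"delta_rot":[0,0,0],"gripper":-0.3},{"delta_pos":[-20,0,110],"delta_rot":[0,0,0],"gripper":-0.3},{"delta_pos":[-50,0,140],"delta_rot":[0,0,0],"gripper":-0.3},{"delta_pos":[-80,0,150],"delta_rot":[0,0,0],"gripper":-0.3},{"delta_pos":[-80,0,150],"delta_rot":[0,0,0],"gripper":-0.3}]'
python3 - <<'E'
from rig import cams
import cv2,numpy as np
a=[cams.grab_frame(n)["frame"] for n in("scene","side")]
f=lambda c:cv2.convertScaleAbs(cv2.resize(c,(400,300),interpolation=cv2.INTER_CUBIC),alpha=1.7)
cv2.imwrite("pics/m5.png",np.vstack([np.hstack([f(a[0][95:230,210:390]),f(a[1][160:280,160:320])]),np.hstack([f(a[0]),f(a[1])])]))
E
```

```text
time_s: 8.72
eef_pos: [499.9, 115.2, 47.2]
eef_rot: [-3.14, -0.0, -1.548]
force: [3.3, -3.5, -5.0]
width: 18.6
grasp_force: 69.6
time_s: 9.72
eef_pos: [417.0, 115.9, 201.0]
eef_rot: [-3.136, 0.005, -1.547]
force: [-0.2, -0.2, -0.9]
width: 55.5
grasp_force: 0.0
```

View pics/m5.png

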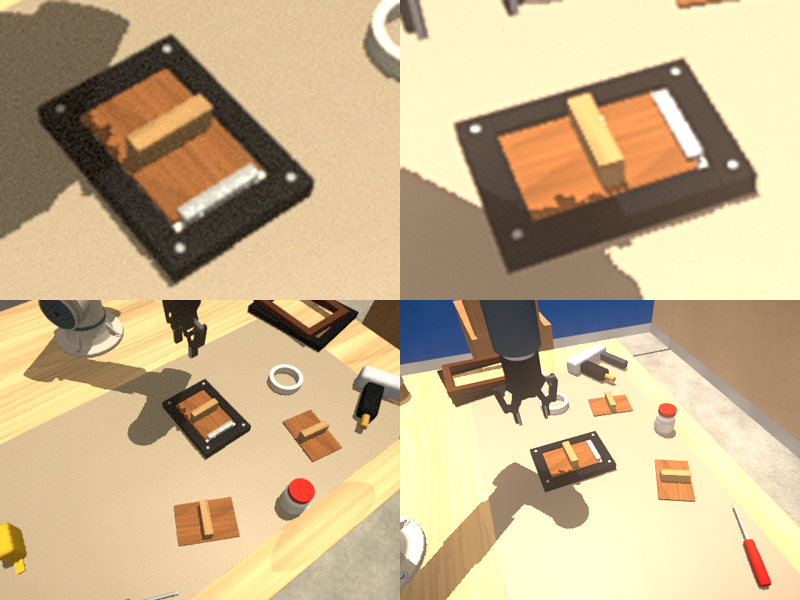

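The panel lies flat in the pocket, rear edge behind the lip and front edge under the bar. The gripper is clear and the other things haven't moved.

```bash
python3 -c "from rig import workorder;print(workorder.sign_off())"
```

```text
the job is handed in; nothing more can be done
None
```

The backing panel is seated flat in the frame under the sprung bar, with wrist readings of about 8 N or less while pushing it in, and the job was handed in at about 10 s on the robot's clock.

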